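# Load two dropper bottles into a spring-fed bottle magazine

## Task

Load the bottle magazine: draw the sprung follower back by its black knob, moving the knob sideways into the notch in the slotted edge so that it stays parked by itself; the notch has to be found by feel, so only press the knob lightly against the edge. Then stand both amber dropper bottles upright in the track between the front stop and the pusher plate. Last, take the knob out of the notch again and lead the follower forward under control, never letting it snap, until its spring holds both bottles in a row against the front stop; let go, and leave the other things on the worktop where they are.

Things in the scene. Friction and masses are not known exactly. Their poses are not given: they have to be found in the camera images.
- magazine: Fixed bottle magazine: base plate 268 (x) by 80 mm (y) with an aluminium track along x. Origin: on the worktop under mid-track, 106 mm behind the front stop's inner face; z up. Front stop at the -x end, 6 mm thick, top at z = 46 mm; the follower is drawn back to +x. Track 36 mm wide inside, walls 4 mm thick, tops at 30 mm beside the loading space, 40 mm from 88 mm behind the stop on.
- track_front (a point): Point on the track's floor (6 mm above the worktop) at mid-width, at the inner face of the front stop. Axes as magazine (+x along the track, away from the stop).
- guide_edge (a point): Front end of the fixed edge, a strip and notched keeper plate on the +y wall, 40 to 51 mm above the worktop, 6.5 mm to +y of mid-track, running 125 to 173 mm to +x. It stops the knob's stem (10 mm thick) from moving to +y except at one square notch 13 mm wide, 12.5 mm deep. The keeper is clamped elsewhere each time: mid-notch is at follower 0.056 to 0.104. Low friction; load with less than 20 N.
- follower (a joint): Follower travel along the magazine's +x, m: 0 = fully forward (pusher face 20 mm from the front stop), at most 0.107; clear space = 20 mm + this. Parked in the notch, 74 to 126 mm are clear. A spring drives it forward with 4.6 N at 0 to 6.7 N at the end; it moves about 0.5 kg, lightly damped. With both bottles in it rests at about 0.042.
- bolt (a joint): Sideways travel of the knob on the follower along the magazine's +y, m: 0 = in line with the track, where the follower can run (about 1.5 mm of play before the stem meets the edge); up to 0.011 = deep in the notch, parked. About 0.6 N of friction; stays where it is put, no spring.
- knob_grip (a point): Grip point on the axis of the knob: an upright black knob 18 mm in diameter, its cylindrical part from 67 to 89 mm above the worktop, tip at 94 mm, on a 10 mm stem; the point is 78 mm above the worktop, 88 mm behind the front face of the pusher plate. Moves with the follower and the bolt. Axes as magazine.
- pull_knob: The knob with its stem (see knob_grip); its origin is 47 mm below the grip point, on the same axis.
- pusher_plate: Upright aluminium plate of the follower that presses on the bottles, 32 mm wide, 6 mm thick, top at 56 mm above the worktop. Origin: mid-width of its front face, 6 mm above the worktop. Axes as magazine.
- bottle_a: Amber dropper bottle with black cap, 31 mm in diameter, 78 mm high, 55 g, standing on the worktop. Origin: centre of the underside; z up. The body is straight up to about 45 mm, then a shoulder; cap 16 mm in diameter from 58 mm up. Grip the body. It leans by about 2 degrees as it stands.
- bottle_b: The other dropper bottle, the same in shape and size. Which bottle stands nearer the stop does not matter.
- label_roll: Bystander: roll of blank labels 62 mm in diameter, 34 mm high; origin centre of underside.
- cream_pot: Bystander: white screw pot 62 mm in diameter, 66 mm high; origin centre of underside.
- beaker: Bystander: small clear beaker 55 mm in diameter, 72 mm high; origin centre of underside.
- capsule_carton: Bystander: small carton 52 x 84 x 30 mm; origin centre of underside.
- marker: Bystander: black marker 136 mm long, 17 mm high, lying; origin centre of underside.
Mind the look-alikes: they are no part of the job. What is shaped like the bottle_b but purple is not meant.

How it is judged:
By the outcome, as a careful person would: the job done as asked, in the order asked, and still so for the second after the job is handed in, with the robot touching nothing.
It also fails if it takes over 72 s, if anything falls off the work surface, if the arm or the gripper's body presses on something with over 40 N, if the wrist force passes 120 N, or if a joint passes its speed limit or range.

## Robot

A 6-joint arm with a two-finger parallel gripper is mounted at the origin on a cart in front of the work surface, level with it; the furniture and walls round the work are solid. World frame = base frame: x ahead of the robot, y to its left, z up, the work surface at z = 0. Lengths are in m, angles in rad, forces in N, time in s.
With the tool pointing down it reaches from about 0.375 to 0.825 m from the base axis. Payload 5.5 kg.
Tool frame: the origin (TCP) lies on the mounting face of the last link; the fingertips stand 173 mm ahead of it and the grasp point (between the pads) lies 155 mm ahead of it (robot.hold_point_z is the z of the grasp point in the tool frame, in m); z points along the fingers, y is the line along which they close (so a half turn about z gives the same grasp; the last joint's range is limited). The gripper opens to 85 mm and grips with 20 to 120 N. Pads are 22 mm wide; open, the fingers measure 114 mm over their backs; the gripper's body (76 mm by 85 mm) begins 54 mm behind the grasp point. The pads swing forward as they close: fully open they stand 13 mm farther back than shut.
Start: joints at [-1.256, 0.314, -0.047, 1.21, 0, 1.571], TCP at [0.186, -0.571, 0.405] pointing down, gripper open.
Joint ranges: [-2.67, 2.67], [-0.69, 1.73], [-1.03, 1.25], [-2.08, 2.16], [-1.42, 1.45], [-3.14, 3.14]. Speed limits (rad/s): [2.39, 2.39, 3.01, 3.14, 3.14, 3.14].

## Interface

Orientations are given as a unit quaternion [w, x, y, z].
In Python, from plant import robot, snapshot gives the robot as it stands. The module is installed in compiled form; this text tells all that it offers.
- The arm moves only by the tool carry_out, never from a script. Its argument "moves" is a list that holds one entry, the list of rows, each a list of 4 numbers: the shift along the world's x, y, z in m, then the turn about the world's z in degrees. In form: [[[x, y, z, spin], ...]]. A call has 1 to 5 rows; each row shifts and turns the commanded pose from where the row before left it; what a row does not reach is not made up. A row lasts 1/10 s, in which the tool goes at most 50 mm and 8.59 degrees, less where a joint would pass 70% of its speed; a pose out of reach is approached as far as the arm can. A call is refused whole if a number of a shift passes 0.05 or a number of a turn 8.59, either way. A call with a gripper value outside its range is refused whole. "grip" is the opening, from 0 (shut) to 1 (fully open), set as the call begins (left out, the last holds). The fingers move at their own pace and stop on an object; "squeeze" is the grip in N (left out, the last holds). Time passes only in rows, so rows that do not move let the fingers close. It gives the time, the measured TCP pose, the force, the opening and the grip force at its end, in the units of the state.
- robot.sense(): the state, without advancing time (a new reading comes with each control period).
- snapshot(name): name is "scene" or "top" or "wrist"; returns a dict with "image" (384x512x3 uint8, red, green, blue), "camera_matrix" (3x3 intrinsics, pixels), "cam_to_world" (4x4, takes a point from camera to world coordinates). Camera axes: x right, y down, z forward; pixel columns grow to the right and rows downward; lengths in m; the calibration is good to about 2 mm. A picture is of the moment at which its call begins. There is no depth.
- robot.close_job(): hands the job in; it is judged then, once.
The state is a dict: "time_s": time; "joint_pos": joint angles; "joint_velocities": joint speeds; "joint_torque": joint torques, N m; "tool_pos": TCP position; "ee_rot": TCP orientation; "force": force on the tool from outside, world axes, zero at the start; "wrist_torque": the same for the moment, N m; "width": finger opening in m; "grip_force": force on a finger pad.
Only numpy, scipy, OpenCV 4.12 (cv2) and the standard library are available. Lean on these libraries where they do the work, as an engineer would, in place of code of your own. Each camera call takes 0.05 s, during which the arm holds its last target. There are 200 camera calls.

## Working session

There is one attempt and no reset: what is moved stays moved. The work goes in short steps, Python scripts to look and compute and a tool call to move; the robot and the scene stay as the last step left them, time stands still between calls to the robot, and variables do not carry over. Pictures are saved under pics/ and viewed, at most 10 in all, crops included, and the job is handed in when it is done.

Besides the shell and the picture viewer there is one more tool, called after ">>>" in YAML: its name, and indented under it one key for each argument. carry_out: Moves the arm, as the interface text tells. Its arguments: {"type":"object","properties":{"moves":{"type":"array","items":{"type":"array","items":{"type":"array","items":{"type":"number"}}}},"grip":{"type":"number"},"squeeze":{"type":"number"}},"required":["moves"]}

```bash
mkdir -p pics; cat > h.py <<'E'
import numpy as np, cv2
from plant import robot, snapshot
def snap(n,save=None):
    s=snapshot(n)
    if save: cv2.imwrite('pics/'+save+'.png',s['image'][:,:,::-1])
    return s
def ray(s,u,v,z):
    K=np.array(s['camera_matrix']);T=np.array(s['cam_to_world'])
    d=T[:3,:3]@np.linalg.solve(K,[u,v,1.]);o=T[:3,3]
    return o+d*(z-o[2])/d[2]
def proj(s,p):
    K=np.array(s['camera_matrix']);T=np.array(s['cam_to_world'])
    q=K@(T[:3,:3].T@(np.array(p)-T[:3,3]));return q[:2]/q[2]
E
python3 - <<'E'
from h import *
a=snap('scene','scene');b=snap('top','top')
np.set_printoptions(precision=4,suppress=True)
for s in(a,b):print(s['camera_matrix'],s['cam_to_world'])
st=robot.sense();print(st['tool_pos'],st['ee_rot'],st['force'],st['width'],robot.hold_point_z)
E
```

```text
[[457.91     0.     254.7111]
 [  0.     457.91   193.9323]
 [  0.       0.       1.    ]] [[ 0.6724 -0.4134  0.614  -0.445 ]
 [-0.7402 -0.3803  0.5546 -0.8499]
 [ 0.0042 -0.8273 -0.5617  0.9027]
 [ 0.      0.      0.      1.    ]]
[[500.0637   0.     252.2058]
 [  0.     500.0637 206.0502]
 [  0.       0.       1.    ]] [[-0.0183 -0.979   0.203   0.223 ]
 [-0.9998  0.0174 -0.0063 -0.0296]
 [ 0.0027 -0.2031 -0.9792  1.3662]
 [ 0.      0.      0.      1.    ]]
[ 0.1857 -0.5703  0.4039] [-0.0008  0.9876  0.1567 -0.0001] [1.4093 0.1963 0.4235] 0.08476424797656464 0.1547
```

View pics/top.png

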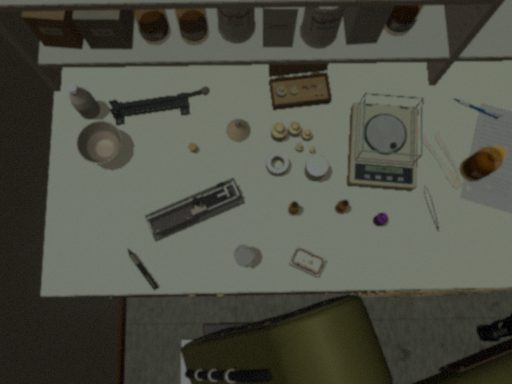

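View pics/scene.png

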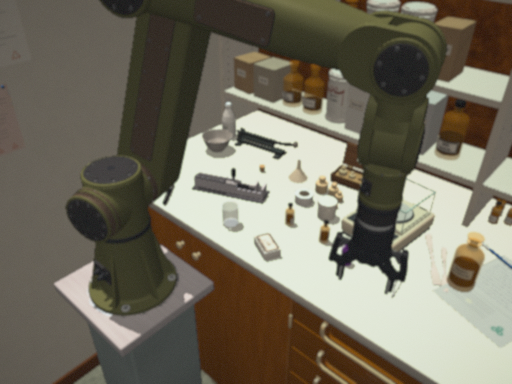

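The top view shows the magazine at about (195,208), amber bottles at (294,208) and (342,206), and the purple look-alike at (381,219). I'll enlarge this area.

```bash
python3 - <<'E'
from h import *
b=snap('top');im=b['image'][:,:,::-1]
c=cv2.resize(im[165:250,135:260],None,fx=6,fy=6,interpolation=cv2.INTER_CUBIC)
c=np.clip(c.astype(float)*2.0,0,255).astype('uint8');cv2.imwrite('pics/mag.png',c)
a=snap('scene');im=a['image'][:,:,::-1]
c=cv2.resize(im[155:275,180:350],None,fx=4.5,fy=4.5,interpolation=cv2.INTER_CUBIC)
cv2.imwrite('pics/sc2.png',c)
hsv=cv2.cvtColor(b['image'],cv2.COLOR_RGB2HSV)
m=((hsv[:,:,0]<20)&(hsv[:,:,1]>110)&(hsv[:,:,2]>30)).astype('uint8');m[:195]=0;m[240:]=0;m[:,:270]=0;m[:,400:]=0
n,l,st,ce=cv2.connectedComponentsWithStats(m)
for i in range(1,n):
  if st[i,4]>8: print(st[i],ce[i],[ray(b,*ce[i],z).round(4) for z in (.03,.05,.078)])
E
```

```text
[337 202  11  10  68] [341.30882353 206.75      ] [array([ 0.4937, -0.2813,  0.03  ]), array([ 0.4897, -0.2776,  0.05  ]), array([ 0.484 , -0.2723,  0.078 ])]
[290 205   9   8  50] [293.48 208.7 ] [array([ 0.4906, -0.1506,  0.03  ]), array([ 0.4866, -0.1488,  0.05  ]), array([ 0.481 , -0.1462,  0.078 ])]
```

View pics/mag.png

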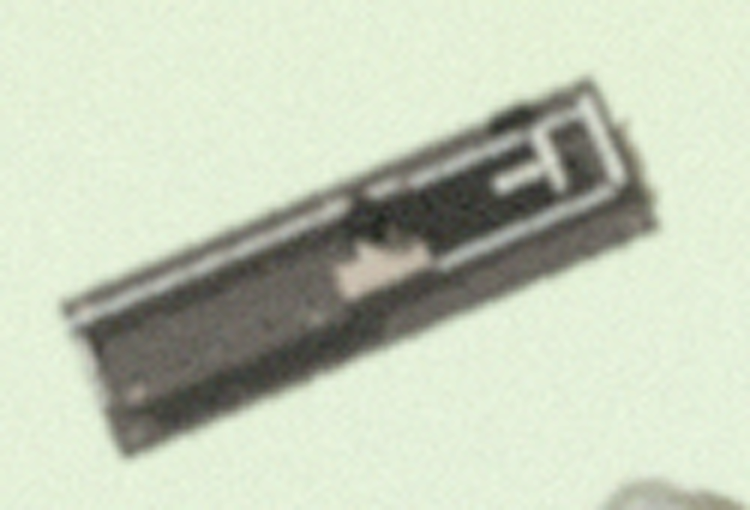

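View pics/sc2.png

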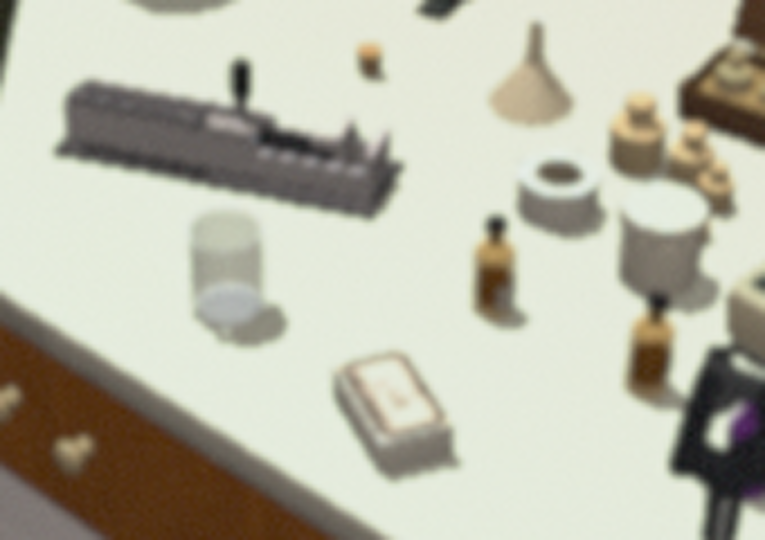

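The top view shows the front stop at the right end (620,150), the follower fully forward, and the knob at about (370,215) in the crop. So magazine +x points to world +y and slightly -x. The scene crop shows both bottles at (495,270) and (650,350), and the carton, beaker and roll are nearby. I'll move over the magazine and use the wrist camera.

>>> carry_out:
  moves:
    - [[0.02,0.045,0,8],[0.02,0.045,0,8],[0.02,0.045,0,8],[0.02,0.045,0,8],[0.02,0.045,0,8]]
  grip: 0.5

```text
time_s: 0.7
tool_pos: [0.286, -0.3437, 0.4046]
ee_rot: [0.0, 0.873, 0.487, 0.0]
force: [0.8, 0.2, -0.2]
width: 0.0428
grip_force: 0.0
```

>>> carry_out:
  moves:
    - [[0.02,0.045,0,0],[0.02,0.045,0,0],[0.02,0.045,0,0],[0.02,0.045,0,0],[0.02,0.045,0,0]]

```text
time_s: 1.2
tool_pos: [0.386, -0.1186, 0.4049]
ee_rot: [0.0, 0.875, 0.485, 0.0]
force: [1.9, -0.1, 0.4]
width: 0.0426
grip_force: 0.0
```

>>> carry_out:
  moves:
    - [[0.01,0.045,0,0],[0.01,0.045,0,0],[0.01,0.045,0,0],[0,0,0,0],[0,0,0,0]]

```text
time_s: 1.7
tool_pos: [0.4157, 0.0154, 0.4046]
ee_rot: [0.0, 0.874, 0.487, -0.0]
force: [0.5, 0.0, -0.5]
width: 0.0426
grip_force: 0.0
```

```bash
python3 - <<'E'
from h import *
np.set_printoptions(precision=4,suppress=True)
w=snap('wrist','w1');print(w['camera_matrix'],w['cam_to_world']);s=robot.sense();print(s['tool_pos'],s['ee_rot'],s['force'],s['joint_pos'],s['time_s'])
E
```

```text
[[312.9772   0.     259.7935]
 [  0.     312.9772 187.5165]
 [  0.       0.       1.    ]] [[ 0.8498 -0.5076 -0.142   0.4515]
 [-0.5271 -0.8187 -0.228   0.0732]
 [-0.0006  0.2686 -0.9633  0.3738]
 [ 0.      0.      0.      1.    ]]
[0.4156 0.0145 0.4046] [ 0.0001  0.8742  0.4855 -0.0004] [ 0.0345 -0.9546 -0.1162] [ 0.035  -0.0337 -0.4522  1.1529 -0.0005  2.1627] 1.75
```

View pics/w1.png

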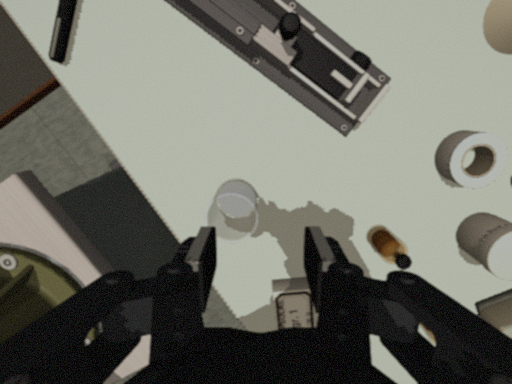

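The wrist view shows the magazine at the top: knob at (289,25), tan keeper at (270,45), front stop at (372,100). The follower points up-left. I'll get the approximate knob position and yaw.

```bash
python3 - <<'E'
from h import *
np.set_printoptions(precision=4,suppress=True)
w=snap('wrist');b=snap('top')
print(ray(b,196.7,199.5,.094),ray(w,289,22,.09))
p=ray(b,135+62/6,165+305/6,.006);q=ray(b,135+590/6,165+80/6,.006);d=p-q;print(p,q,np.linalg.norm(d),np.degrees(np.arctan2(d[1],d[0])))
p=ray(b,135+130/6,165+457/6,.006);q=ray(b,135+655/6,165+228/6,.006);d=p-q;print(p,q,np.linalg.norm(d),np.degrees(np.arctan2(d[1],d[0])))
E
```

```text
[0.5067 0.1065 0.094 ] [0.5044 0.112  0.09  ]
[0.4826 0.2576 0.006 ] [0.5854 0.0132 0.006 ] 0.2651728325032958 112.82249806055765
[0.4115 0.2249 0.006 ] [ 0.514  -0.0161  0.006 ] 0.2619343928099321 113.05044739146055
```

>>> carry_out:
  moves:
    - [[0.016,0.006,-0.01,7.8],[0.016,0.006,-0.01,7.8],[0.016,0.006,-0.01,7.8],[0.016,0.006,-0.01,7.8],[0.016,0.006,-0.01,7.8]]
  grip: 0.6

```text
time_s: 2.35
tool_pos: [0.4963, 0.0427, 0.3543]
ee_rot: [0.0, 0.662, 0.75, -0.0]
force: [-0.8, 0.9, 0.3]
width: 0.0517
grip_force: 0.0
```

>>> carry_out:
  moves:
    - [[0.016,0.006,-0.01,8.0],[0.016,0.006,-0.01,8.0],[0,0,0,0],[0,0,0,0]]

```text
time_s: 2.75
tool_pos: [0.5275, 0.055, 0.3344]
ee_rot: [-0.0, 0.554, 0.833, -0.001]
force: [1.0, 0.4, -0.0]
width: 0.0515
grip_force: 0.0
```

```bash
python3 - <<'E'
from h import *
np.set_printoptions(precision=4,suppress=True)
w=snap('wrist','w2');im=w['image'][:,:,::-1]
s=robot.sense();print(s['tool_pos'],s['ee_rot'],s['joint_pos'],s['time_s'])
c=cv2.resize(im[0:280,80:440],None,fx=2.1,fy=2.1,interpolation=cv2.INTER_CUBIC)
cv2.imwrite('pics/w2c.png',np.clip(c.astype(float)*1.4,0,255).astype('uint8'))
print(w['cam_to_world'])
E
```

```text
[0.5273 0.0552 0.3348] [-0.0003  0.5534  0.8329 -0.0003] [ 0.1043  0.2233 -0.3296  1.0188 -0.0002  1.2773] 2.8
[[ 0.9223  0.3729  0.1013  0.5014]
 [ 0.3864 -0.8886 -0.2472  0.1177]
 [-0.0022  0.2672 -0.9636  0.3037]
 [ 0.      0.      0.      1.    ]]
```

View pics/w2c.png

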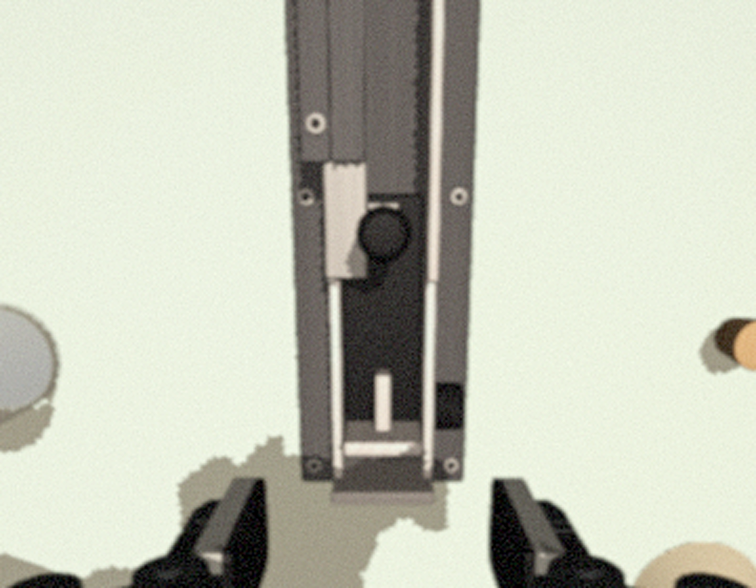

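The view is clear: knob circle at crop (384,233), pusher plate top at (382,449), stop at (382,497), low wall tops at x≈336 and x≈429, and bare strip down to (345,160).

```bash
python3 - <<'E'
from h import *
np.set_printoptions(precision=4,suppress=True)
w=snap('wrist')
R=lambda u,v,z: ray(w,80+u/2.1,v/2.1,z)
ang=lambda a,b: np.degrees(np.arctan2((b-a)[1],(b-a)[0]))
L0,L1=R(338,475,.03),R(335,282,.03);r0,r1=R(427,475,.03),R(431,282,.03)
m0,m1=(L0+r0)/2,(L1+r1)/2
print(L0,L1,r0,r1,ang(L0,L1),ang(r0,r1),'mid yaw',ang(m0,m1),np.linalg.norm(L0-r0),np.linalg.norm(L1-r1))
k=R(384,233,.089);print('knob',k)
print('plate top front',R(382,456,.056),'stop top inner',R(382,493,.046))
x=np.array([np.cos(np.radians(ang(m0,m1))),np.sin(np.radians(ang(m0,m1)))])
y=np.array([-x[1],x[0]])
print('knob off mid y',(k-m0)[:2]@y, 'knob to plate',(k-R(382,456,.056))[:2]@x,'wall front to knob',(k-m0)[:2]@x,(m1-m0)[:2]@x)
st=robot.sense();T=np.array(w['cam_to_world']);
# bottles from top view already; scene rays
E
```

```text
[0.5285 0.0059 0.03  ] [0.4955 0.085  0.03  ] [0.5653 0.0213 0.03  ] [0.5321 0.1003 0.03  ] 112.66769099893128 112.80796507577901 mid yaw 112.73782018218587 0.03988534922604234 0.039675479468822224
knob [0.5054 0.1124 0.089 ]
plate top front [0.5392 0.031  0.056 ] stop top inner [0.5472 0.012  0.046 ]
knob off mid y 0.000115693478902901 knob to plate 0.08819893947633578 wall front to knob 0.10720850773293031 0.0857162544105926
```

>>> carry_out:
  moves:
    - [[-0.011,0.0286,0,0],[-0.011,0.0286,0,0],[0,0,-0.035,0],[0,0,-0.035,0],[0,0,-0.032,0]]

```text
time_s: 3.35
tool_pos: [0.5053, 0.1135, 0.2326]
ee_rot: [0.001, 0.552, 0.834, 0.001]
force: [-0.1, -0.7, 0.3]
width: 0.0512
grip_force: 0.0
```

>>> carry_out:
  moves:
    - [[0,0,0,0],[0,0,0,0],[0,0,0,0],[0,0,0,0]]
  grip: 0
  squeeze: 30

```text
time_s: 3.75
tool_pos: [0.5051, 0.1131, 0.2342]
ee_rot: [-0.0, 0.552, 0.834, -0.001]
force: [-3.3, -0.5, -0.8]
width: 0.0172
grip_force: 29.5
```

>>> carry_out:
  moves:
    - [[-0.0039,0.0092,0,0],[-0.0039,0.0092,0,0],[-0.0039,0.0092,0,0],[-0.0039,0.0092,0,0],[-0.0039,0.0092,0,0]]

```text
time_s: 4.25
tool_pos: [0.486, 0.1583, 0.2342]
ee_rot: [0.002, 0.553, 0.834, -0.002]
force: [-2.2, -7.8, -2.7]
width: 0.0169
grip_force: 29.5
```

>>> carry_out:
  moves:
    - [[0,0,0,0],[0,0,0,0]]

```text
time_s: 4.45
tool_pos: [0.4859, 0.1586, 0.2341]
ee_rot: [0.001, 0.552, 0.834, -0.001]
force: [-2.4, -7.0, -2.1]
width: 0.017
grip_force: 29.5
```

```bash
cat >> h.py <<'E'
A=np.radians(112.8);X=np.array([np.cos(A),np.sin(A)]);Y=np.array([-X[1],X[0]]);K0=np.array([0.5052,0.1130])
def mag():
    s=robot.sense();p=np.array(s['tool_pos'][:2])-K0;f=np.array(s['force'])
    print('t %.2f x %.1f y %.1f mm  fx %.1f fy %.1f fz %.1f w %.4f'%(s['time_s'],p@X*1e3,p@Y*1e3,f[:2]@X,f[:2]@Y,f[2],s['width']))
E
python3 -c "from h import *;mag()"
```

```text
t 4.45 x 49.5 y 0.2 mm  fx -5.5 fy 5.0 fz -2.1 w 0.0170
```

>>> carry_out:
  moves:
    - [[-0.0018,-0.0008,0,0],[0,0,0,0]]

```text
time_s: 4.65
tool_pos: [0.485, 0.1579, 0.2342]
ee_rot: [0.002, 0.552, 0.834, -0.0]
force: [1.3, -4.9, -7.1]
width: 0.0168
grip_force: 29.6
```

```bash
python3 -c "from h import *;mag()"
```

```text
t 4.65 x 49.2 y 1.2 mm  fx -5.0 fy 0.7 fz -7.1 w 0.0168
```

>>> carry_out:
  moves:
    - [[-0.0009,-0.0004,0,0],[0,0,0,0]]

```text
time_s: 4.85
tool_pos: [0.4843, 0.1575, 0.2342]
ee_rot: [0.002, 0.552, 0.834, -0.0]
force: [2.4, -4.7, -7.7]
width: 0.0169
grip_force: 29.5
```

```bash
python3 -c "from h import *;mag()"
```

```text
t 4.85 x 49.1 y 2.0 mm  fx -5.2 fy -0.4 fz -7.7 w 0.0169
```

>>> carry_out:
  moves:
    - [[-0.0009,-0.0004,0,0],[0,0,0,0]]

```text
time_s: 5.05
tool_pos: [0.4837, 0.1572, 0.2343]
ee_rot: [0.002, 0.552, 0.834, 0.0]
force: [3.7, -3.9, -8.8]
width: 0.0166
grip_force: 29.6
```

```bash
python3 -c "from h import *;mag()"
```

```text
t 5.05 x 49.1 y 2.7 mm  fx -5.0 fy -2.0 fz -8.8 w 0.0166
```

>>> carry_out:
  moves:
    - [[-0.0009,-0.0004,0,0],[0,0,0,0]]

```text
time_s: 5.25
tool_pos: [0.4833, 0.157, 0.2343]
ee_rot: [0.002, 0.552, 0.834, 0.001]
force: [5.2, -3.1, -10.8]
width: 0.017
grip_force: 29.6
```

```bash
python3 -c "from h import *;mag()"
```

```text
t 5.25 x 49.1 y 3.1 mm  fx -4.9 fy -3.6 fz -10.8 w 0.0170
```

>>> carry_out:
  moves:
    - [[-0.0008,0.0018,-0.0015,0],[-0.0008,0.0018,0,0],[-0.0008,0.0018,0,0],[-0.0008,0.0018,0,0]]

```text
time_s: 5.65
tool_pos: [0.4806, 0.1642, 0.2341]
ee_rot: [0.003, 0.552, 0.834, 0.001]
force: [2.5, -5.7, 0.3]
width: 0.0165
grip_force: 30.7
```

```bash
python3 -c "from h import *;mag()"
```

```text
t 5.65 x 56.8 y 2.8 mm  fx -6.2 fy -0.1 fz 0.3 w 0.0165
```

>>> carry_out:
  moves:
    - [[-0.0008,0.0018,0,0],[-0.0008,0.0018,0,0],[-0.0008,0.0018,0,0]]

```text
time_s: 5.95
tool_pos: [0.4782, 0.1696, 0.2341]
ee_rot: [0.003, 0.552, 0.834, 0.001]
force: [3.3, -5.7, -0.5]
width: 0.0168
grip_force: 30.7
```

```bash
python3 -c "from h import *;mag()"
```

```text
t 5.95 x 62.7 y 3.0 mm  fx -6.5 fy -0.8 fz -0.5 w 0.0168
```

>>> carry_out:
  moves:
    - [[-0.0014,-0.0006,0,0],[0,0,0,0]]

```text
time_s: 6.15
tool_pos: [0.4775, 0.1695, 0.2342]
ee_rot: [0.004, 0.552, 0.834, 0.002]
force: [5.9, -2.8, -4.1]
width: 0.0166
grip_force: 30.4
```

```bash
python3 -c "from h import *;mag()"
```

```text
t 6.15 x 62.8 y 3.7 mm  fx -4.9 fy -4.4 fz -4.1 w 0.0166
```

>>> carry_out:
  moves:
    - [[-0.0009,-0.0004,0,0],[0,0,0,0]]

```text
time_s: 6.35
tool_pos: [0.4772, 0.1693, 0.2342]
ee_rot: [0.004, 0.552, 0.834, 0.003]
force: [7.2, -2.4, -6.9]
width: 0.0172
grip_force: 30.2
```

```bash
python3 -c "from h import *;mag()"
```

```text
t 6.35 x 62.8 y 4.0 mm  fx -5.0 fy -5.7 fz -6.9 w 0.0172
```

>>> carry_out:
  moves:
    - [[-0.0008,0.0018,0,0],[-0.0008,0.0018,0,0],[-0.0008,0.0018,0,0]]

```text
time_s: 6.65
tool_pos: [0.4752, 0.1738, 0.2342]
ee_rot: [0.006, 0.553, 0.833, 0.001]
force: [11.3, -6.9, -6.3]
width: 0.0173
grip_force: 30.2
```

```bash
python3 -c "from h import *;mag()"
```

```text
t 6.65 x 67.6 y 4.1 mm  fx -10.7 fy -7.7 fz -6.3 w 0.0173
```

>>> carry_out:
  moves:
    - [[-0.0008,0.0018,0,0],[-0.0008,0.0018,0,0],[-0.0008,0.0018,0,0]]

```text
time_s: 6.95
tool_pos: [0.4729, 0.1792, 0.2342]
ee_rot: [0.006, 0.553, 0.833, 0.001]
force: [11.0, -7.4, -7.4]
width: 0.0173
grip_force: 30.2
```

```bash
python3 -c "from h import *;mag()"
```

```text
t 6.95 x 73.5 y 4.1 mm  fx -11.1 fy -7.3 fz -7.4 w 0.0173
```

```bash
python3 - <<'E'
from h import *
w=snap('wrist');im=w['image'][:,:,::-1]
c=cv2.resize(im[60:384,130:400],None,fx=1.85,fy=1.85,interpolation=cv2.INTER_CUBIC)
cv2.imwrite('pics/w3.png',np.clip(c.astype(float)*1.6,0,255).astype('uint8'));mag()
E
```

```text
t 7.00 x 73.9 y 4.1 mm  fx -9.4 fy -6.9 fz -7.1 w 0.0166
```

View pics/w3.png

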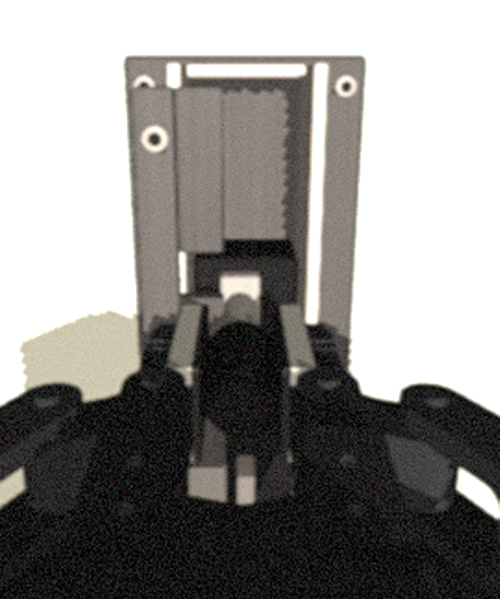

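The picture shows the knob held between the pads near (240,345). A gap in the slotted edge, probably the notch, is just ahead at crop x 185–222, y 252–297. I'll measure it as a prior for the feel.

```bash
python3 - <<'E'
from h import *
w=snap('wrist')
for v in (252,274,297):
  for z in (.040,.051):
    p=ray(w,130+205/1.85,60+v/1.85,z)[:2]-K0; print(v,z,(p@X*1e3).round(1),(p@Y*1e3).round(1))
p=ray(w,130+240/1.85,60+345/1.85,.09)[:2]-K0;print('knob',p@X*1e3,p@Y*1e3)
mag()
E
```

```text
252 0.04 90.2 12.7
252 0.051 93.7 12.1
274 0.04 83.4 12.8
274 0.051 87.3 12.2
297 0.04 76.0 12.9
297 0.051 80.4 12.3
knob 85.0579324556787 2.7460238412094733
t 7.05 x 74.0 y 4.1 mm  fx -8.4 fy -8.0 fz -7.0 w 0.0170
```

>>> carry_out:
  moves:
    - [[-0.0008,0.0018,0,0],[-0.0008,0.0018,0,0],[-0.0008,0.0018,0,0],[-0.0008,0.0018,0,0]]

```text
time_s: 7.45
tool_pos: [0.4697, 0.1864, 0.2342]
ee_rot: [0.005, 0.553, 0.833, 0.002]
force: [9.3, -5.9, -6.2]
width: 0.0166
grip_force: 30.3
```

```bash
python3 -c "from h import *;mag()"
```

```text
t 7.45 x 81.4 y 4.2 mm  fx -9.1 fy -6.3 fz -6.2 w 0.0166
```

>>> carry_out:
  moves:
    - [[-0.0008,0.0018,0,0],[-0.0004,0.0009,0,0]]

```text
time_s: 7.65
tool_pos: [0.4671, 0.1895, 0.2341]
ee_rot: [0.003, 0.552, 0.834, 0.001]
force: [3.8, -4.9, 0.1]
width: 0.017
grip_force: 30.7
```

```bash
python3 -c "from h import *;mag()"
```

```text
t 7.65 x 85.3 y 5.5 mm  fx -6.0 fy -1.6 fz 0.1 w 0.0170
```

It dropped in (y jumped, and fy fell to -1.6). Now pushing deeper.

>>> carry_out:
  moves:
    - [[-0.0014,-0.0006,0,0],[-0.0014,-0.0006,0,0],[0,0,0,0]]

```text
time_s: 7.95
tool_pos: [0.4639, 0.1888, 0.2341]
ee_rot: [0.002, 0.552, 0.834, 0.002]
force: [3.2, -3.1, 3.7]
width: 0.0169
grip_force: 31.1
```

```bash
python3 -c "from h import *;mag()"
```

```text
t 7.95 x 85.8 y 8.7 mm  fx -4.1 fy -1.7 fz 3.7 w 0.0169
```

>>> carry_out:
  moves:
    - [[-0.0014,-0.0006,0,0],[-0.0014,-0.0006,0,0],[0,0,0,0]]

```text
time_s: 8.25
tool_pos: [0.4609, 0.1877, 0.234]
ee_rot: [0.002, 0.552, 0.834, 0.002]
force: [2.8, -3.3, 10.0]
width: 0.0169
grip_force: 31.6
```

```bash
python3 -c "from h import *;mag()"
```

```text
t 8.25 x 86.0 y 11.9 mm  fx -4.1 fy -1.3 fz 10.0 w 0.0169
```

>>> carry_out:
  moves:
    - [[-0.001,-0.0004,0.0012,0],[0,0,0,0]]

```text
time_s: 8.45
tool_pos: [0.4601, 0.1873, 0.2341]
ee_rot: [0.002, 0.552, 0.834, 0.002]
force: [7.2, -2.5, -1.5]
width: 0.017
grip_force: 30.6
```

```bash
python3 -c "from h import *;mag()"
```

```text
t 8.45 x 86.0 y 12.8 mm  fx -5.1 fy -5.7 fz -1.5 w 0.0170
```

>>> carry_out:
  moves:
    - [[0.0006,-0.0014,0,0],[0.0003,-0.0007,0,0],[0,0,0,0]]

```text
time_s: 8.75
tool_pos: [0.4606, 0.1863, 0.2342]
ee_rot: [0.001, 0.552, 0.834, 0.003]
force: [4.3, 2.9, -2.0]
width: 0.0169
grip_force: 30.7
```

```bash
python3 -c "from h import *;mag()"
```

```text
t 8.75 x 84.8 y 12.7 mm  fx 1.0 fy -5.0 fz -2.0 w 0.0169
```

>>> carry_out:
  moves:
    - [[0,0,0,0],[0,0,0,0],[0,0,0,0],[0,0,0.02,0],[0,0,0.04,0]]
  grip: 0.6

```text
time_s: 9.25
tool_pos: [0.457, 0.1844, 0.2903]
ee_rot: [-0.002, 0.552, 0.834, -0.003]
force: [0.8, 0.5, -0.7]
width: 0.0512
grip_force: 0.0
```

>>> carry_out:
  moves:
    - [[0.0065,-0.049,0.02,0],[0.0065,-0.049,0.02,0],[0.0065,-0.049,0,0],[0.0065,-0.049,0,0],[0.0065,-0.049,0,0]]

```text
time_s: 9.75
tool_pos: [0.4903, -0.0556, 0.3303]
ee_rot: [0.0, 0.552, 0.834, 0.0]
force: [0.9, 0.5, -0.1]
width: 0.0514
grip_force: 0.0
```

>>> carry_out:
  moves:
    - [[0.0065,-0.049,0,0],[0.0065,-0.049,0,0],[0.0065,-0.049,0,0],[0,0,0,0],[0,0,0,0]]

```text
time_s: 10.25
tool_pos: [0.5097, -0.2018, 0.3295]
ee_rot: [-0.001, 0.553, 0.833, 0.0]
force: [0.6, 1.3, -0.1]
width: 0.051
grip_force: 0.0
```

```bash
python3 - <<'E'
from h import *
np.set_printoptions(precision=4,suppress=True)
w=snap('wrist','w4');t=snap('top');s=robot.sense();print(s['tool_pos'],s['time_s'])
im=w['image'][:,:,::-1]
c=cv2.resize(im[0:290,:],None,fx=1.5,fy=1.5);
d=cv2.resize(t['image'][170:240,140:260,::-1],None,fx=6.4,fy=6.4,interpolation=cv2.INTER_CUBIC)[:160*2+128]
o=np.vstack([cv2.resize(c,(512,290)),cv2.resize(d,(512,299))]);cv2.imwrite('pics/c4.png',np.clip(o.astype(float)*1.6,0,255).astype('uint8'))
E
```

```text
[ 0.5097 -0.2     0.3296] 10.35
```

View pics/c4.png

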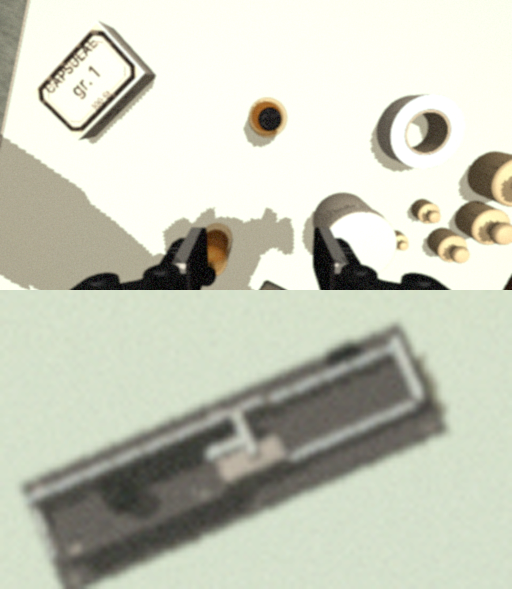

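The pusher now stands parked back at (240,430) with the knob at (130,495). In the wrist view, bottle A's cap is at (269,119). Bottle B is half hidden behind a finger at (215,250).

```bash
cat >> h.py <<'E'
def bottle(w,u,v,r=30):
    hsv=cv2.cvtColor(w['image'],cv2.COLOR_RGB2HSV);H,S,V=cv2.split(hsv)
    y0,x0=max(v-r,0),max(u-r,0)
    am=((H<22)&(S>110)&(V>50))[y0:v+r,x0:u+r]
    bl=(V<45)[y0:v+r,x0:u+r]
    for n,m,z in(('amber+cap',am|bl,.045),('cap',bl,.075)):
        k,l,st,c=cv2.connectedComponentsWithStats(cv2.morphologyEx(m.astype('uint8'),cv2.MORPH_OPEN,np.ones((3,3))))
        i=1+np.argmax(st[1:,4]);(cx,cy),rr=cv2.minEnclosingCircle(np.argwhere(l==i)[:,::-1].astype('float32'))
        p=ray(w,cx+x0,cy+y0,z);print(n,st[i],'c',(cx+x0,cy+y0),'r',rr,p.round(4),'area c',ray(w,c[i][0]+x0,c[i][1]+y0,z).round(4))
E
python3 - <<'E'
from h import *
bottle(snap('wrist'),269,119)
E
```

```text
amber+cap [ 11  15  30  34 813] c (264.5, 120.5) r 17.67776870727539 [ 0.4923 -0.1497  0.045 ] area c [ 0.4923 -0.1494  0.045 ]
cap [ 19  21  22  23 386] c (268.70000076293945, 121.0999984741211) r 11.229527473449707 [ 0.4941 -0.1475  0.075 ] area c [ 0.4939 -0.1476  0.075 ]
```

>>> carry_out:
  moves:
    - [[-0.0086,0.0255,-0.01,0],[-0.0086,0.0255,-0.01,0],[0,0,-0.037,0],[0,0,-0.037,0],[0,0,-0.0366,0]]

```text
time_s: 10.9
tool_pos: [0.4929, -0.1479, 0.1987]
ee_rot: [0.001, 0.55, 0.835, 0.0]
force: [-0.6, -0.1, 0.4]
width: 0.0511
grip_force: 0.0
```

>>> carry_out:
  moves:
    - [[0,0,0,0],[0,0,0,0],[0,0,0,0],[0,0,0,0],[0,0,0,0]]
  grip: 0
  squeeze: 25

```text
time_s: 11.4
tool_pos: [0.4938, -0.15, 0.2008]
ee_rot: [0.001, 0.552, 0.834, 0.0]
force: [-0.2, 0.2, 0.8]
width: 0.0295
grip_force: 27.2
```

>>> carry_out:
  moves:
    - [[0,0,0.01,0],[0,0,0.03,0],[0,0,0.035,0]]

```text
time_s: 11.7
tool_pos: [0.4922, -0.1497, 0.2751]
ee_rot: [-0.001, 0.552, 0.834, -0.0]
force: [-0.2, -0.2, -0.3]
width: 0.0296
grip_force: 27.2
```

>>> carry_out:
  moves:
    - [[0.0117,0.0448,0,0],[0.0117,0.0448,0,0],[0.0117,0.0448,0,0],[0.0117,0.0448,0,0],[0,0,0,0]]

```text
time_s: 12.2
tool_pos: [0.5411, 0.0338, 0.2757]
ee_rot: [0.001, 0.549, 0.836, 0.002]
force: [-0.0, -0.8, -0.3]
width: 0.0295
grip_force: 27.2
```

>>> carry_out:
  moves:
    - [[0,0,-0.02,0],[0,0,-0.015,0],[0,0,0,0],[0,0,0,0]]

```text
time_s: 12.6
tool_pos: [0.5397, 0.029, 0.2399]
ee_rot: [-0.0, 0.552, 0.834, -0.0]
force: [0.5, -0.2, -0.3]
width: 0.0296
grip_force: 27.2
```

```bash
python3 - <<'E'
from h import *
TF=K0-0.108*X
s=robot.sense();p=np.array(s['tool_pos'][:2])-TF;print('from stop',p@X,'y',p@Y,s['tool_pos'],s['time_s'])
w=snap('wrist');im=w['image'][:,:,::-1]
c=cv2.resize(im[60:384,130:400],None,fx=1.85,fy=1.85,interpolation=cv2.INTER_CUBIC)
cv2.imwrite('pics/w5.png',np.clip(c.astype(float)*1.6,0,255).astype('uint8'))
E
```

```text
from stop 0.017154772407509886 y 0.000777139998043715 [0.53968752 0.02895198 0.23994814] 12.6
```

View pics/w5.png

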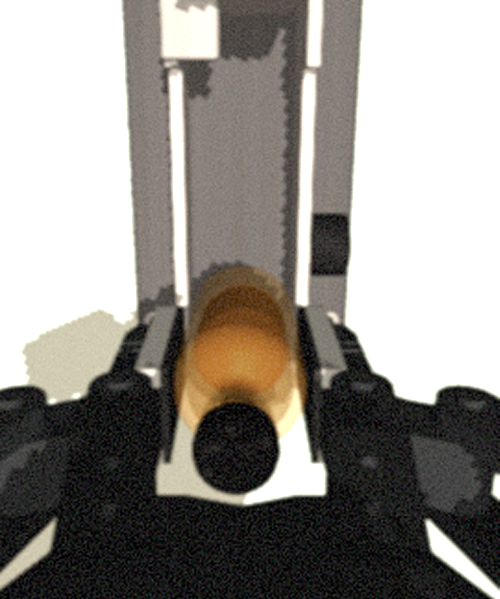

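Bottle A hangs centred over the track: it is at x≈240, and the wall tops are at 178 and 308. Lowering it.

>>> carry_out:
  moves:
    - [[-0.0008,0.0018,-0.005,0],[0,0,-0.01,0],[0,0,-0.01,0],[0,0,0,0]]

```text
time_s: 13.05
tool_pos: [0.538, 0.0311, 0.2125]
ee_rot: [-0.001, 0.552, 0.834, -0.001]
force: [-0.4, 0.0, 0.1]
width: 0.0296
grip_force: 27.2
```

>>> carry_out:
  moves:
    - [[0,0,-0.004,0],[0,0,-0.003,0],[0,0,0,0]]

```text
time_s: 13.35
tool_pos: [0.5388, 0.0312, 0.2069]
ee_rot: [-0.0, 0.552, 0.834, -0.0]
force: [-0.0, -1.1, -1.6]
width: 0.0292
grip_force: 27.2
```

>>> carry_out:
  moves:
    - [[0,0,-0.001,0],[0,0,0,0]]

```text
time_s: 13.55
tool_pos: [0.5391, 0.0312, 0.2064]
ee_rot: [0.0, 0.552, 0.834, 0.0]
force: [-0.5, -0.2, -0.7]
width: 0.0298
grip_force: 27.2
```

>>> carry_out:
  moves:
    - [[0,0,0,0],[0,0,0,0],[0,0,0,0]]
  grip: 0.55

```text
time_s: 13.85
tool_pos: [0.5391, 0.0312, 0.2065]
ee_rot: [0.0, 0.552, 0.834, 0.0]
force: [0.2, -1.0, 1.1]
width: 0.0472
grip_force: 0.0
```

>>> carry_out:
  moves:
    - [[0,0,0.03,0],[0,0,0.05,0],[0,0,0.045,0],[-0.0066,-0.048,0,0],[-0.0066,-0.048,0,0]]

```text
time_s: 14.35
tool_pos: [0.5267, -0.0649, 0.3336]
ee_rot: [0.002, 0.55, 0.835, 0.001]
force: [0.7, -0.9, -0.4]
width: 0.0467
grip_force: 0.0
```

>>> carry_out:
  moves:
    - [[-0.0066,-0.048,0,0],[-0.0066,-0.048,0,0],[-0.0066,-0.048,0,0],[0.005,-0.048,0,0],[0.005,-0.048,0,0]]

```text
time_s: 14.85
tool_pos: [0.5154, -0.3068, 0.3317]
ee_rot: [0.0, 0.552, 0.834, 0.0]
force: [0.8, -0.3, 0.6]
width: 0.0475
grip_force: 0.0
```

>>> carry_out:
  moves:
    - [[0.005,-0.048,0,0],[0,0,0,0],[0,0,0,0]]

```text
time_s: 15.15
tool_pos: [0.5206, -0.3538, 0.3308]
ee_rot: [-0.0, 0.553, 0.833, 0.0]
force: [-1.1, -0.0, -0.3]
width: 0.0472
grip_force: 0.0
```

```bash
python3 - <<'E'
from h import *
w=snap('wrist','w6');s=robot.sense();print(s['tool_pos'],s['time_s'])
u,v=proj(w,[.4937,-.281,.05]);print(u,v)
bottle(w,int(u),int(v))
E
```

```text
[ 0.52064575 -0.35266892  0.33090219] 15.2
264.4432091856064 87.90224491623815
amber+cap [ 16  16  31  36 835] c (266.5625, 90.6875) r 17.872257232666016 [ 0.496  -0.2821  0.045 ] area c [ 0.4953 -0.2821  0.045 ]
cap [ 23  21  21  23 404] c (267.0, 89.0) r 11.70479965209961 [ 0.4957 -0.282   0.075 ] area c [ 0.4956 -0.282   0.075 ]
```

>>> carry_out:
  moves:
    - [[-0.0125,0.035,-0.01,0],[-0.0126,0.0357,-0.01,0],[0,0,-0.037,0],[0,0,-0.037,0],[0,0,-0.038,0]]

```text
time_s: 15.7
tool_pos: [0.496, -0.28, 0.1992]
ee_rot: [0.001, 0.55, 0.835, 0.0]
force: [1.0, 0.0, 0.2]
width: 0.047
grip_force: 0.0
```

>>> carry_out:
  moves:
    - [[0,0,0,0],[0,0,0,0],[0,0,0,0],[0,0,0,0]]
  grip: 0

```text
time_s: 16.1
tool_pos: [0.497, -0.2825, 0.2016]
ee_rot: [0.002, 0.552, 0.834, 0.0]
force: [-0.5, 0.2, 0.0]
width: 0.0295
grip_force: 27.4
```

>>> carry_out:
  moves:
    - [[0,0,0.015,0],[0,0,0.04,0],[0,0,0.045,0],[0,0,0,0]]

```text
time_s: 16.5
tool_pos: [0.4985, -0.2837, 0.3073]
ee_rot: [0.006, 0.552, 0.834, 0.0]
force: [1.5, -0.3, -0.8]
width: 0.0296
grip_force: 27.5
```

```bash
python3 - <<'E'
from h import *
TF=K0-0.108*X
for n in('top','scene'):
  t=snap(n)
  c=TF+X*.019
  u,v=proj(t,[*c,.06]);print(n,u,v)
  d=cv2.resize(t['image'][int(v)-30:int(v)+30,int(u)-40:int(u)+40,::-1],None,fx=5,fy=5,interpolation=cv2.INTER_CUBIC)
  globals()[n]=d
cv2.imwrite('pics/c7.png',np.clip(np.hstack([top,scene]).astype(float)*1.5,0,255).astype('uint8'))
s=robot.sense();print(s['tool_pos'],s['width'])
E
```

```text
top 226.22189548648376 189.7569682209167
scene 256.630065390437 180.83475907343947
[ 0.49672164 -0.28267704  0.30200559] 0.029410060728860155
```

View pics/c7.png

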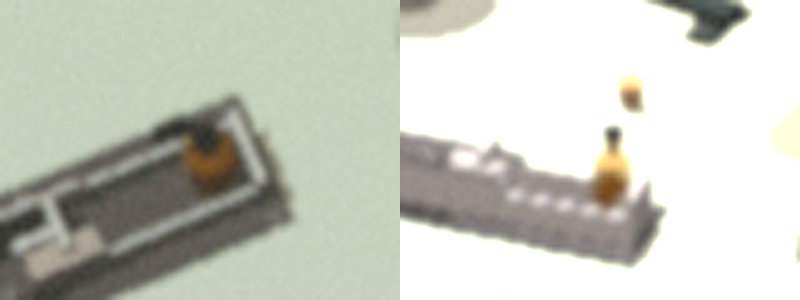

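Bottle A stands upright in the track next to the stop: (208,155) in the left half of the picture, (610,175) in the right half. Bringing B over.

>>> carry_out:
  moves:
    - [[0.0033,0.0439,0,0],[0.0033,0.0439,0,0],[0.0033,0.0439,0,0],[0.0033,0.0439,0,0],[0.0033,0.0439,0,0]]

```text
time_s: 17.1
tool_pos: [0.5116, -0.061, 0.2983]
ee_rot: [-0.001, 0.552, 0.834, -0.0]
force: [0.6, 0.5, -0.5]
width: 0.0295
grip_force: 27.4
```

>>> carry_out:
  moves:
    - [[0.0033,0.0439,0,0],[0.0033,0.0439,0,0],[0.0033,0.0439,0,0],[0,0,-0.03,0],[0,0,-0.03,0]]

```text
time_s: 17.6
tool_pos: [0.5223, 0.0708, 0.2385]
ee_rot: [0.0, 0.55, 0.835, 0.0]
force: [0.1, -0.7, -0.2]
width: 0.0295
grip_force: 27.4
```

>>> carry_out:
  moves:
    - [[0,0,0,0],[0,0,0,0]]

```text
time_s: 17.8
tool_pos: [0.5215, 0.0689, 0.2387]
ee_rot: [-0.001, 0.552, 0.834, -0.001]
force: [-0.1, -0.4, 0.8]
width: 0.0299
grip_force: 27.4
```

```bash
python3 - <<'E'
from h import *
TF=K0-0.108*X
s=robot.sense();p=np.array(s['tool_pos'][:2])-TF;print('from stop',p@X,'y',p@Y,s['tool_pos'],s['ee_rot'],s['time_s'],s['force'])
E
```

```text
from stop 0.0610431179371663 y 0.002071820636320611 [0.52148659 0.06890932 0.23866817] [-0.00109798  0.55173911  0.83401551 -0.00093516] 17.8 [-0.08726173 -0.40099807  0.82089944]
```

>>> carry_out:
  moves:
    - [[0.0014,0.0006,0,0],[0,0,-0.008,0],[0,0,-0.01,0],[0,0,-0.008,0],[0,0,0,0]]

```text
time_s: 18.3
tool_pos: [0.5228, 0.0694, 0.2118]
ee_rot: [-0.001, 0.552, 0.834, -0.001]
force: [0.1, -0.4, -0.5]
width: 0.0295
grip_force: 27.5
```

>>> carry_out:
  moves:
    - [[0,0,-0.003,0],[0,0,-0.003,0],[0,0,0,0]]

```text
time_s: 18.6
tool_pos: [0.5236, 0.0697, 0.207]
ee_rot: [-0.0, 0.552, 0.834, -0.0]
force: [-0.3, -1.0, -0.0]
width: 0.0296
grip_force: 27.5
```

>>> carry_out:
  moves:
    - [[0,0,-0.001,0],[0,0,0,0]]

```text
time_s: 18.8
tool_pos: [0.5237, 0.0697, 0.2064]
ee_rot: [0.0, 0.552, 0.834, 0.0]
force: [0.6, -0.1, -0.9]
width: 0.0298
grip_force: 27.5
```

>>> carry_out:
  moves:
    - [[0,0,0,0],[0,0,0,0],[0,0,0,0]]
  grip: 0.55

```text
time_s: 19.1
tool_pos: [0.5238, 0.0697, 0.2065]
ee_rot: [0.0, 0.552, 0.834, 0.0]
force: [0.5, 0.4, -0.8]
width: 0.0472
grip_force: 0.0
```

>>> carry_out:
  moves:
    - [[0,0,0.03,0],[0,0,0.05,0],[0,0,0.045,0],[-0.02,0.03,0,0],[-0.02,0.031,0,0]]

```text
time_s: 19.6
tool_pos: [0.4843, 0.131, 0.3334]
ee_rot: [0.001, 0.553, 0.833, 0.002]
force: [0.9, 1.0, -1.0]
width: 0.047
grip_force: 0.0
```

>>> carry_out:
  moves:
    - [[0,0,0,0],[0,0,0,0]]

```text
time_s: 19.8
tool_pos: [0.4834, 0.1311, 0.3315]
ee_rot: [0.0, 0.551, 0.835, 0.0]
force: [-0.1, 0.2, 0.3]
width: 0.0469
grip_force: 0.0
```

```bash
cat >> h.py <<'E'
TF=K0-0.108*X
def tr(p,n): 
    q=np.array(p)[:2]-TF;print(n,'from stop %.1f y %.1f'%(q@X*1e3,q@Y*1e3),np.round(p,4))
def blob(s,p,lo,z,n,r=22):
    u,v=map(int,proj(s,p));im=s['image'].max(2)[v-r:v+r,u-r:u+r]
    k,l,st,c=cv2.connectedComponentsWithStats((im<lo).astype('uint8'))
    for i in range(1,k):
        if st[i,4]>15: print(st[i]);tr(ray(s,u-r+c[i][0],v-r+c[i][1],z),n)
E
python3 - <<'E'
from h import *
w=snap('wrist','w8');s=robot.sense();print(s['tool_pos'],s['time_s'])
for lo in (30,45):blob(w,[.4606,.1863,.089],lo,.089,'knob%d'%lo,30)
t=snap('top','t8')
hsv=cv2.cvtColor(t['image'],cv2.COLOR_RGB2HSV)
m=((hsv[:,:,0]<20)&(hsv[:,:,1]>110)&(hsv[:,:,2]>30)).astype('uint8');m[:160]=0;m[250:]=0;m[:,:140]=0;m[:,400:]=0
n,l,st,ce=cv2.connectedComponentsWithStats(m)
for i in range(1,n):
  if st[i,4]>8: print(st[i]);tr(ray(t,*ce[i],.036),'amber')
E
```

```text
[0.48380201 0.1306267  0.33134964] 19.85
[ 20  19  26  26 208]
knob30 from stop 191.5 y 11.4 [0.4623 0.1856 0.089 ]
[  17   12   43   48 1091]
knob45 from stop 189.2 y 5.3 [0.4688 0.1858 0.089 ]
[222 186  11  12  77]
amber from stop 16.2 y -0.1 [0.5409 0.0284 0.036 ]
[209 192  11  12  84]
amber from stop 56.4 y 0.6 [0.5246 0.0652 0.036 ]
```

>>> carry_out:
  moves:
    - [[-0.0109,0.0276,0,0],[-0.0109,0.0277,0,0],[0,0,-0.04,0],[0,0,-0.04,0],[0,0,-0.018,0]]

```text
time_s: 20.4
tool_pos: [0.461, 0.1848, 0.2301]
ee_rot: [-0.001, 0.552, 0.834, -0.002]
force: [-1.2, -0.6, 0.5]
width: 0.047
grip_force: 0.0
```

>>> carry_out:
  moves:
    - [[0,0,0,0],[0,0,0,0],[0,0,0,0],[0,0,0,0]]
  grip: 0
  squeeze: 40

```text
time_s: 20.8
tool_pos: [0.4625, 0.1857, 0.2338]
ee_rot: [0.001, 0.552, 0.834, 0.0]
force: [3.0, -0.1, -10.3]
width: 0.0165
grip_force: 39.5
```

```bash
python3 -c "from h import *;mag()"
```

```text
t 20.80 x 83.6 y 11.1 mm  fx -1.3 fy -2.7 fz -10.3 w 0.0165
```

>>> carry_out:
  moves:
    - [[-0.0004,0.0009,-0.0012,0],[-0.0004,0.0009,0,0],[0,0,0,0]]

```text
time_s: 21.1
tool_pos: [0.4622, 0.1874, 0.2336]
ee_rot: [0.002, 0.552, 0.834, 0.0]
force: [3.3, -5.3, 0.1]
width: 0.0166
grip_force: 40.6
```

```bash
python3 -c "from h import *;mag()"
```

```text
t 21.10 x 85.2 y 10.8 mm  fx -6.2 fy -1.0 fz 0.1 w 0.0166
```

>>> carry_out:
  moves:
    - [[0.0018,0.0008,0,0],[0.0018,0.0008,0,0],[0.0018,0.0008,0,0],[0,0,0,0]]

```text
time_s: 21.5
tool_pos: [0.4677, 0.1897, 0.2336]
ee_rot: [0.002, 0.552, 0.834, 0.0]
force: [2.1, -4.4, 0.1]
width: 0.0167
grip_force: 40.6
```

```bash
python3 -c "from h import *;mag()"
```

```text
t 21.50 x 85.3 y 4.8 mm  fx -4.9 fy -0.2 fz 0.1 w 0.0167
```

>>> carry_out:
  moves:
    - [[0.0018,0.0008,0,0],[0.0018,0.0008,0,0],[0,0,0,0]]

```text
time_s: 21.8
tool_pos: [0.4711, 0.1912, 0.2336]
ee_rot: [0.002, 0.552, 0.834, 0.0]
force: [2.2, -5.2, 2.4]
width: 0.0167
grip_force: 40.7
```

```bash
python3 -c "from h import *;mag()"
```

```text
t 21.80 x 85.3 y 1.1 mm  fx -5.7 fy -0.0 fz 2.4 w 0.0167
```

>>> carry_out:
  moves:
    - [[0.0006,0.0002,0,0],[0.0008,-0.0018,0,0],[0.0012,-0.0028,0,0],[0.0012,-0.0028,0,0],[0.0012,-0.0028,0,0]]

```text
time_s: 22.3
tool_pos: [0.4757, 0.1811, 0.2336]
ee_rot: [0.002, 0.552, 0.834, -0.0]
force: [0.5, -5.5, 3.0]
width: 0.0167
grip_force: 40.8
```

```bash
python3 -c "from h import *;mag()"
```

```text
t 22.30 x 74.3 y 0.8 mm  fx -5.3 fy 1.7 fz 3.0 w 0.0167
```

>>> carry_out:
  moves:
    - [[0.0012,-0.0028,0,0],[0.0012,-0.0028,0,0],[0.0012,-0.0028,0,0],[0.0012,-0.0028,0,0],[0.0012,-0.0028,0,0]]

```text
time_s: 22.8
tool_pos: [0.4816, 0.1671, 0.2336]
ee_rot: [0.002, 0.552, 0.834, -0.0]
force: [-0.2, -5.7, 3.5]
width: 0.0166
grip_force: 40.8
```

```bash
python3 -c "from h import *;mag()"
```

```text
t 22.80 x 59.0 y 0.8 mm  fx -5.2 fy 2.4 fz 3.5 w 0.0166
```

>>> carry_out:
  moves:
    - [[0.0008,-0.0018,0,0],[0.0008,-0.0018,0,0],[0.0008,-0.0018,0,0],[0.0006,-0.0014,0,0],[0.0006,-0.0014,0,0]]

```text
time_s: 23.3
tool_pos: [0.4851, 0.159, 0.2336]
ee_rot: [0.001, 0.552, 0.834, -0.0]
force: [-1.1, -6.0, 3.4]
width: 0.0168
grip_force: 40.9
```

```bash
python3 -c "from h import *;mag()"
```

```text
t 23.30 x 50.1 y 0.7 mm  fx -5.1 fy 3.4 fz 3.4 w 0.0168
```

>>> carry_out:
  moves:
    - [[0.0006,-0.0014,0,0],[0.0006,-0.0014,0,0],[0.0006,-0.0014,0,0],[0,0,0,0]]

```text
time_s: 23.7
tool_pos: [0.4869, 0.1546, 0.2336]
ee_rot: [0.002, 0.552, 0.834, -0.0]
force: [-0.3, -5.9, 4.1]
width: 0.0169
grip_force: 40.9
```

```bash
python3 -c "from h import *;mag()"
```

```text
t 23.70 x 45.5 y 0.7 mm  fx -5.3 fy 2.5 fz 4.1 w 0.0169
```

>>> carry_out:
  moves:
    - [[0.0004,-0.0009,0,0],[0.0004,-0.0009,0,0],[0.0004,-0.0009,0,0],[0,0,0,0]]

```text
time_s: 24.1
tool_pos: [0.4881, 0.152, 0.2336]
ee_rot: [0.001, 0.552, 0.834, -0.0]
force: [-1.8, -6.3, 3.8]
width: 0.0166
grip_force: 40.9
```

```bash
python3 -c "from h import *;mag()"
```

```text
t 24.10 x 42.6 y 0.7 mm  fx -5.1 fy 4.1 fz 3.8 w 0.0166
```

>>> carry_out:
  moves:
    - [[0.0004,-0.0009,0,0],[0.0004,-0.0009,0,0],[0,0,0,0]]

```text
time_s: 24.4
tool_pos: [0.4888, 0.1502, 0.2336]
ee_rot: [0.001, 0.552, 0.834, -0.0]
force: [0.2, -6.6, 2.9]
width: 0.0163
grip_force: 40.9
```

```bash
python3 -c "from h import *;mag()"
```

```text
t 24.40 x 40.6 y 0.7 mm  fx -6.1 fy 2.4 fz 2.9 w 0.0163
```

>>> carry_out:
  moves:
    - [[0.0004,-0.0009,0,0],[0.0004,-0.0009,0,0],[0,0,0,0]]

```text
time_s: 24.7
tool_pos: [0.4893, 0.1491, 0.2335]
ee_rot: [0.0, 0.552, 0.834, 0.001]
force: [-3.2, -2.7, 6.6]
width: 0.0171
grip_force: 41.3
```

```bash
python3 - <<'E'
from h import *
mag()
t=snap('top','t9')
hsv=cv2.cvtColor(t['image'],cv2.COLOR_RGB2HSV)
m=((hsv[:,:,0]<20)&(hsv[:,:,1]>110)&(hsv[:,:,2]>30)).astype('uint8');m[:160]=0;m[250:]=0;m[:,:140]=0;m[:,400:]=0
n,l,st,ce=cv2.connectedComponentsWithStats(m)
for i in range(1,n):
  if st[i,4]>8: print(st[i]);tr(ray(t,*ce[i],.036),'amber')
E
```

```text
t 24.70 x 39.5 y 0.6 mm  fx -1.2 fy 4.0 fz 6.6 w 0.0171
[213 186  21  16 161]
amber from stop 28.8 y -0.1 [0.536  0.0401 0.036 ]
```

>>> carry_out:
  moves:
    - [[-0.0004,-0.001,0.0005,0],[0,0,0,0]]

```text
time_s: 24.95
tool_pos: [0.4892, 0.1486, 0.2336]
ee_rot: [-0.0, 0.552, 0.834, 0.001]
force: [-1.6, 0.3, 4.6]
width: 0.0168
grip_force: 41.0
```

```bash
python3 -c "from h import *;mag()"
```

```text
t 24.95 x 39.1 y 0.9 mm  fx 0.9 fy 1.4 fz 4.6 w 0.0168
```

Spring load is fully on the bottles (fx ≈ 0). Release and withdraw.

>>> carry_out:
  moves:
    - [[0,0,0,0],[0,0,0,0],[0,0,0,0],[0,0,0.03,0],[0,0,0.05,0]]
  grip: 0.55

```text
time_s: 25.45
tool_pos: [0.4871, 0.1476, 0.3103]
ee_rot: [-0.002, 0.552, 0.834, -0.003]
force: [1.1, 0.3, -0.3]
width: 0.0468
grip_force: 0.0
```

>>> carry_out:
  moves:
    - [[0,0,0.04,0],[0,-0.045,0,0],[0,-0.045,0,0],[0,-0.045,0,0],[0,-0.035,0,0]]

```text
time_s: 25.95
tool_pos: [0.4886, -0.0239, 0.3527]
ee_rot: [0.0, 0.552, 0.834, -0.0]
force: [0.1, -0.2, 0.4]
width: 0.0468
grip_force: 0.0
```

>>> carry_out:
  moves:
    - [[0.01,-0.02,0,0],[0,0,0,0],[0,0,0,0],[0,0,0,0]]

```text
time_s: 26.35
tool_pos: [0.4986, -0.0413, 0.3524]
ee_rot: [-0.0, 0.551, 0.834, -0.0]
force: [-0.2, 0.6, -0.3]
width: 0.0472
grip_force: 0.0
```

```bash
python3 - <<'E'
from h import *
s=robot.sense();print(s['tool_pos'],s['time_s'],s['force'])
t=snap('top','t10');w=snap('wrist','w10')
hsv=cv2.cvtColor(t['image'],cv2.COLOR_RGB2HSV)
m=((hsv[:,:,0]<20)&(hsv[:,:,1]>110)&(hsv[:,:,2]>30)).astype('uint8');m[:160]=0;m[250:]=0;m[:,:140]=0;m[:,400:]=0
n,l,st,ce=cv2.connectedComponentsWithStats(m)
for i in range(1,n):
  if st[i,4]>8: print(st[i]);tr(ray(t,*ce[i],.036),'amber')
# wrist: dark caps and knob at their expected places
for d,z,n in((15.5,.084,'capA'),(46.5,.084,'capB'),(150,.089,'knob')):
  p=TF+X*d/1e3
  for uv in [proj(w,[*p,z])]:
    print(n,uv)
    if 14<uv[0]<498 and 14<uv[1]<370: blob(w,[*p,z],40,z,n,14)
E
```

```text
[ 0.49861212 -0.04126747  0.35240202] 26.35 [-0.1566784   0.59068325 -0.31188569]
capA [347.85301796 130.19786041]
[  7   6  21  21 335]
capA from stop 14.3 y -2.3 [0.5437 0.0275 0.084 ]
capB [351.27571779  86.81435037]
[  4   7  24  21 396]
capB from stop 44.4 y -1.3 [0.531  0.0548 0.084 ]
knob [367.36525104 -88.78205277]
```

```bash
python3 -c "
from plant import robot
print(robot.close_job())"
```

```text
the job is handed in; nothing more can be done
None
```

The job is handed in after 26 s of robot time: both amber bottles stand upright in a row against the front stop, held by the follower's spring, with the knob out of the notch and released; the final check was by measurement only, since the 10 views were used up, and I did not re-check the bystanders.

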